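Square up a stretcher frame corner

ROBOT

A 6-joint arm with a two-finger parallel gripper is mounted at the origin on the work surface. World frame = base frame: x ahead of the robot, y to its left, z up, the work surface at z = 0. Lengths are in m, angles in rad, forces in N, time in s.
With the tool pointing down it reaches from about 0.3 to 0.875 m from the base axis. Payload 6.4 kg.
Tool frame: the origin (TCP) lies at the very end of the fingers, on their centre line; the grasp point (between the pads) lies 19 mm behind it (ctrl.hold_point_z is the distance from the TCP to the grasp point, in m); y points along the fingers, x is the direction in which the jaws open and shut, and the axes are right-handed (so a half turn about y gives the same grasp; the last joint's range is limited). The gripper opens to 85 mm and grips with 20 to 120 N. Pads are 22 mm wide; open, the fingers measure 114 mm over their backs; the gripper's body (76 mm by 85 mm) begins 54 mm behind the grasp point. The pads swing forward as they close: fully open they stand 13 mm farther back than shut.
Start: joints at [-1.351, 0.181, 1.607, -0, 1.354, -0.206], TCP at [0.238, -0.524, 0.231] pointing down, gripper open.
Joint ranges: [-2.99, 2.99], [-0.89, 2.07], [0.3, 2.58], [-1.14, 4.28], [0, 2.63], [-3.12, 3.12]. Speed limits (rad/s): [2.57, 2.57, 3.01, 3.14, 3.14, 3.14].

INTERFACE

Orientations are given as a unit quaternion [w, x, y, z].
In Python, from bench import ctrl, imaging gives the robot as it stands.
- The arm moves only by the shell command python3 -m jog 'ROWS'. ROWS is JSON, a list of rows, each a list of 3 entries, a list of its own where there are three numbers: the shift along the tool's x, y, z in cm, then the turn, a rotation vector about the tool's x, y, z in rad, then the finger opening in cm, from 0 to 8.54. A call has 1 to 12 rows; each row shifts and turns the pose as measured when the row begins, along the tool's axes as they then stand; what a row does not reach is not made up. A row lasts 1/12 s, in which the tool goes at most 41.7 mm and 7.16 degrees, less where a joint would pass 70% of its speed; a pose out of reach is approached as far as the arm can. A call is refused whole if a number of a shift passes 4.17 or a number of a turn 0.125, either way. A call with a gripper value outside its range is refused whole. The fingers move at their own pace and stop on an object; the grip force is fixed at half the most. Time passes only in rows, so rows that do not move let the fingers close. It gives the time, the measured TCP pose, the force and the opening at its end, in the units of the state.
- ctrl.get_obs(): the state, without advancing time (a new reading comes with each control period).
- imaging.camera(name): name is "scene" or "top" or "wrist"; returns a dict with "frame" (480x640x3 uint8, red, green, blue), "depth" (480x640 float32, m along the optical axis (not along the pixel's ray), 0 where there is no reading), "K" (3x3 intrinsics, pixels), "R" (3x3) and "t" (3): a world point X has camera coordinates R X + t. Camera axes: x right, y down, z forward; pixel columns grow to the right and rows downward; lengths in m; the calibration is good to about 2 mm. A picture is of the moment at which its call begins.
- ctrl.hand_in(): hands the job in, once; it reports no verdict.
The state is a dict: "time_s": time; "q": joint angles; "dq": joint speeds; "joint_efforts": joint torques, N m; "eef_pos": TCP position; "eef_rot": TCP orientation; "wrist_force": force on the tool from outside, world axes, zero at the start; "torque": the same for the moment, N m; "opening": opening from 0.0 (shut) to 1.0 (fully open).
Only numpy, scipy, OpenCV 4.12 (cv2) and the standard library are available. Lean on these libraries where they do the work, as an engineer would, in place of code of your own. Each camera call takes 0.05 s, during which the arm holds its last target. There are 200 camera calls.

TASK

Clear the scraper out of the corner of the half-built stretcher frame by hanging it by its eye on the stand's peg, and let go of it there. Then take the square by its knob, lay it flat inside the frame and press it into the inside corner until both its outer faces touch the two bars; finish while still gripping it and keeping it pressed there. Leave the other things on the table alone.

Things in the scene. Friction and masses are not known exactly. Their poses are not given: they have to be found in the camera images.
- frame: half-built stretcher frame: two wooden bars 40 mm wide, 35 high, joined at a right angle, fixed to the table. Origin: the INSIDE corner, at table level. x axis points out through the corner, roughly away from the robot; the open inside lies toward -x, the table is its floor. The inner upright faces run 190 mm from the origin along (-1,+1) and (-1,-1) of its x,y
- bar_a: the bar on the frame's +y side (its inner face runs along (-1,+1) of the frame). Same origin as the frame, at the inside corner; its x axis runs along the bar away from the corner. Planed smooth: the square slides on it easily (friction about 0.25)
- bar_b: the bar on the frame's -y side (its inner face runs along (-1,-1) of the frame). Same origin as the frame, at the inside corner; its x axis runs along the bar away from the corner. Planed smooth: the square slides on it easily (friction about 0.25)
- square: loose aluminium square, about 300 g, lying flat. Two legs 120 mm long at a right angle, with upright fences 8 mm thick, 20 high; their outer faces run from the corner along (-1,+1) and (-1,-1) of its x,y. A gusset 6 mm thick inside the corner carries an upright knob. Origin: on the knob's axis, at the underside; x axis points to the corner, 82 mm off; each outer face is 58 mm off
- square_knob (a point): the square's knob: upright round bar 24 mm across, from 6 to 64 mm above the underside; this point is on its axis 42 mm above the underside. Axes as the square's
- square_corner (a point): outer tip of the square's right angle, at its underside, 82 mm along the square's +x from the knob's axis. Axes as the square's
- scraper: loose scraper, about 90 g, 187 mm long, lying flat in the frame's corner. Origin: under the middle of its handle; x axis along it toward the eye, z up out of its top side. The blade, 44 mm wide and 4 thick, is at the -x end (95 mm from the origin)
- scraper_mid (a point): centre of the scraper's wooden handle, which is 22 mm wide, 18 mm high and reaches 45 mm toward the blade and 55 mm toward the eye from here; 9 mm above its underside. Close to its balance point. Axes as the scraper's
- scraper_eye (a point): centre of the scraper's eye: a ring 38 mm across, 6 mm thick, with a hole of 26 mm; 73 mm along the scraper's +x from the middle of the handle. The hole's axis is the scraper's z
- stand: tool stand fixed to the table: dark wooden foot and one upright post, 36 mm wide, 28 thick, 205 mm high, whose front face looks along -x of this body (more or less to the robot). Origin at table level below the front face
- peg_root (a point): where the stand's only peg leaves the front face, 195 mm above the table. The peg is a round steel bar 8 mm across that slants up at 45 degrees, toward the stand's -x, 45 mm long. Axes as the stand's
- peg_tip (a point): the free upper end of the peg, 227 mm above the table, 32 mm in front of the post's face. Axes as the stand's
- tube_a_mid (a point): paint tube, metal, 105 mm long, 30 wide, 22 high, lying on the near left part of the table; point at its middle. Bystander
- tube_b_mid (a point): paint tube, same make as tube_a, lying on the near right part of the table; point at its middle. Bystander
- tube_c_mid (a point): paint tube, same size, lying just beyond the frame's corner; point at its middle. Bystander
- brush_mid (a point): flat bristle brush 155 mm long, 42 wide, 11 high, lying beyond the frame on the left; point on its handle near the middle. Bystander
- knife_mid (a point): slim palette knife 165 mm long, 18 wide, 12 high, lying beyond the frame on the right; point at its middle. Bystander
- jar_mid (a point): closed jar, 52 mm across, 45 high, standing to the right of the frame's corner; point half-way up. Bystander

How it is judged:
On the way, in this order (a step that is already met when the one before it is completed fails the run):
1. the scraper hangs by its eye on the peg, let go (distance between scraper_eye and peg_root below 0.035 m and angle between scraper's own x axis and vertical below 0.45 rad and height (world z) of scraper_eye above 0.16 m and contact force between scraper and stand above 0.1 N and contact force between scraper and the arm below 0.05 N and contact force between scraper and the fingers below 0.05 N and linear speed of scraper below 0.05 m/s), for 0.3 s.
2. the square is gripped and pressed home in the frame's corner, both faces touching (x of square_corner in the frame of frame above -0.005 m and y of square_corner in the frame of frame between -0.004 and 0.004 m and z of square_corner in the frame of frame below 0.006 m and angle between the x axis of square and the x axis of frame, either way round below 0.025 rad and angle between square's own z axis and vertical below 0.05 rad and contact force between square and bar_a above 1 N and contact force between square and bar_b above 1 N and contact force between the fingers and square above 2 N), for 0.2 s.
At the end, for the whole second after the job is handed in: Scraper hangs still by its eye on the peg (eye within 35 mm of the root, upright to 0.45 rad), untouched. Square flat in the corner (corner to 4-5 mm in plan, under 6 mm off the table, turned under 0.025 rad, tilt under 0.05), over 1 N on each bar, still gripped (all of step 1 and all of step 2); the arm keeps its last pose, push and grip.
It fails at once if another thing on the table is shifted by more than 30 mm (distance of any of tube_a_mid, tube_b_mid, tube_c_mid, brush_mid, knife_mid, jar_mid from where it was at the start of the episode above 0.03 m).
It also fails if it takes over 72 s, if anything falls off the work surface, if the arm or the gripper's body presses on something with over 40 N, if the wrist force passes 120 N, or if a joint passes its speed limit or range.

## Working session

There is one attempt and no reset: what is moved stays moved. The work goes in short steps, Python scripts to look and compute and a shell command to move; the robot and the scene stay as the last step left them, time stands still between calls to the robot, and variables do not carry over. Pictures are saved under pics/ and viewed, about 8 in all and at most 12, crops included, and the job is handed in when it is done.

```bash
ls; mkdir -p pics; cat > h.py <<'E'
import numpy as np, cv2
from bench import ctrl, imaging
from scipy.spatial.transform import Rotation as Rn
def snap(n,f):
    c=imaging.camera(n); np.savez(f'pics/{f}.npz',**c); cv2.imwrite(f'pics/{f}.png',c['frame'][:,:,::-1]); return c
def load(f): return dict(np.load(f'pics/{f}.npz'))
def px(c,u,v,z=None):
    ray=np.linalg.inv(c['K'])@[u,v,1]; R,t=c['R'],c['t']
    if z is None:
        d=c['depth'][int(v),int(u)]; return R.T@(ray*d-t)
    o=-R.T@t; w=R.T@ray; return o+w*(z-o[2])/w[2]
def proj(c,X):
    p=c['K']@(c['R']@np.array(X)+c['t']); return p[:2]/p[2]
def pose():
    o=ctrl.get_obs(); q=o['eef_rot']; return np.array(o['eef_pos']),Rn.from_quat([q[1],q[2],q[3],q[0]]),o
def delta(P,Rt):
    """to target pose: shift in cm in tool axes, rotvec in tool axes"""
    p,R,o=pose(); return R.inv().apply(np.array(P)-p)*100,(R.inv()*Rt).as_rotvec()
E
python3 - <<'E'
from h import *
for n in('top','scene'):
    c=snap(n,n+'0'); print(n,c['K'][0,0],-c['R'].T@c['t'],c['R'].round(2).tolist())
p,R,o=pose();print(p,R.as_matrix().round(3),o)
E
```

```text
pics
top 572.3195746189034 [0.39849032 0.00566224 1.24186177] [[0.02, -1.0, 0.02], [-0.99, -0.02, -0.17], [0.17, -0.02, -0.99]]
scene 577.8893192413419 [ 1.24339461 -0.36797425  1.24260096] [[0.47, 0.88, 0.01], [0.72, -0.37, -0.59], [-0.52, 0.28, -0.81]]
[ 0.23741707 -0.52313904  0.23046846] [[ 0.413 -0.     0.911]
 [-0.911  0.002  0.413]
 [-0.002 -1.     0.   ]] {'time_s': 0.1, 'q': array([-1.35129509e+00,  1.81453098e-01,  1.60793587e+00,  3.44852139e-05,
        1.35380265e+00, -2.06296146e-01]), 'dq': array([ 0.00140984, -0.00298247, -0.00501976,  0.00142092, -0.00096451,
       -0.00041439]), 'joint_efforts': array([ 4.64543955e-04, -4.45879233e+01, -3.52238059e+01, -3.56580949e-04,
        4.13594011e-03, -1.29342542e-06]), 'eef_pos': array([ 0.23741707, -0.52313904,  0.23046846]), 'eef_rot': array([ 0.59476224, -0.5939511 ,  0.38346036, -0.38267234]), 'wrist_force': array([0.44798503, 0.88247716, 0.24209581]), 'torque': array([ 0.01942656,  0.00445244, -0.01611552]), 'opening': 1.001454254230644}
```

View pics/top0.png

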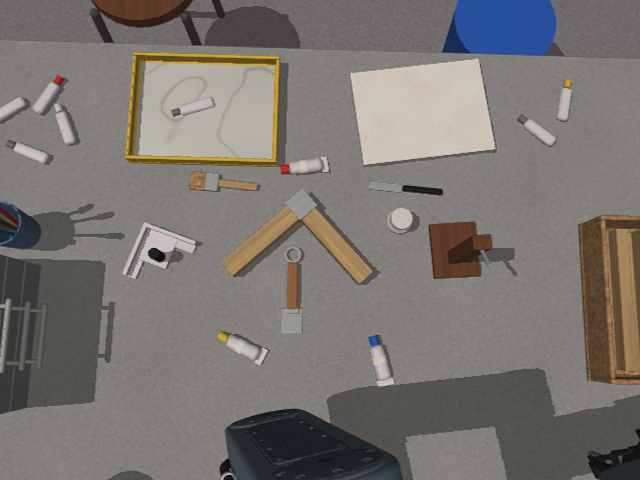

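View pics/scene0.png

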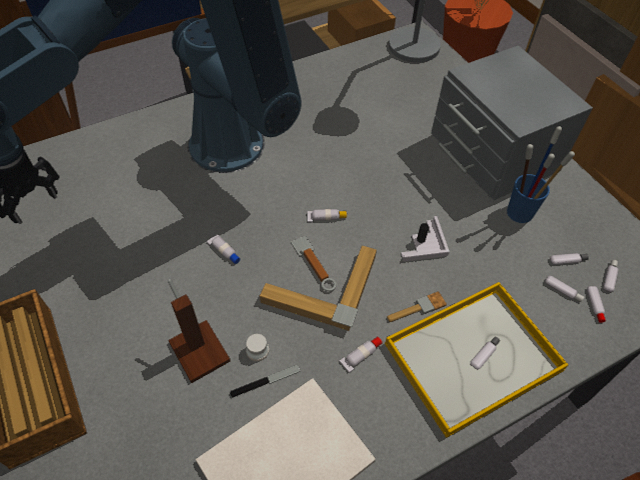

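```bash
python3 - <<'E'
from h import *
a=load('top0')['frame'];b=load('scene0')['frame']
def cr(f,u,v,w,h,s): return cv2.resize(f[v:v+h,u:u+w],None,fx=s,fy=s,interpolation=cv2.INTER_CUBIC)
A=cr(a,215,185,160,150,2.5)   # frame 400x375 
m=np.zeros((600,800,3),np.uint8)
m[:300,:400]=cr(a,210,185,200,150,2)
m[:300,400:]=cr(a,115,210,100,75,4)
m[300:,:400]=cr(a,425,210,100,75,4)
m[300:,400:]=cr(b,140,260,133,100,3)[:300,:400] if 0 else cv2.resize(b[265:390,140:307],(400,300),interpolation=cv2.INTER_CUBIC)
cv2.imwrite('pics/m1.png',m[:,:,::-1])
E
```

```text
(no output)
```

View pics/m1.png

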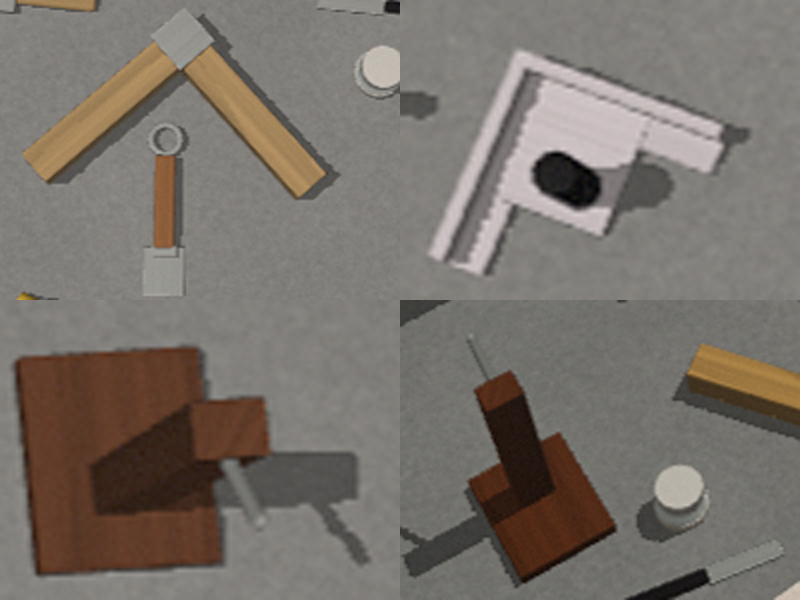

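```bash
python3 - <<'E'
from h import *
c=load('top0')
F=lambda x,y,z:px(c,210+x/2,185+y/2,z); Q=lambda x,y,z:px(c,115+(x-400)/4,210+y/4,z); S=lambda x,y,z:px(c,425+x/4,210+(y-300)/4,z)
def pr(n,p): print(n,np.round(p,4))
pr('fr inner',F(186,68,.035));pr('outer',F(181,10,.035));
for n,x,y in(('R in',300,197),('R out',325,175),('L in',47,180),('L out',23,155)): pr(n,F(x,y,.035))
pr('eye',F(166,139,.006));pr('handle blade-end',F(165,247,.018));pr('handle eye-end',F(166,155,.018));pr('blade end',F(163,295,.004))
pr('sq corner',Q(518,50,.02));pr('legR',Q(722,128,.02));pr('legL',Q(432,256,.02));pr('knob top',Q(553,175,.064));pr('knob bot',Q(582,188,.006))
for x,y in((190,402),(265,398),(268,457),(194,460)): pr('post',S(x,y,.205))
pr('tip',S(262,525,.227));
for n,u,v in(('post d',425+230/4,210+130/4),('eyeblade',291,320),('handle',292,287),('barR',340,240),('table',292,380),('plate',301,204),('jar',401,217)): pr(n,px(c,u,v))
E
```

```text
fr inner [0.6572 0.0098 0.035 ]
outer [0.7214 0.0168 0.035 ]
R in [ 0.5207 -0.1142  0.035 ]
R out [ 0.5448 -0.1407  0.035 ]
L in [0.5325 0.1537 0.035 ]
L out [0.5586 0.1803 0.035 ]
eye [0.5837 0.0298 0.006 ]
handle blade-end [0.4658 0.0275 0.018 ]
handle eye-end [0.5645 0.0291 0.018 ]
blade end [0.4155 0.0285 0.004 ]
sq corner [0.6439 0.3528 0.02  ]
legR [0.6038 0.2405 0.02  ]
legL [0.5308 0.3905 0.02  ]
knob top [0.5696 0.3177 0.064 ]
knob bot [0.5713 0.3169 0.006 ]
post [ 0.5975 -0.3055  0.205 ]
post [ 0.6003 -0.3405  0.205 ]
post [ 0.5726 -0.3411  0.205 ]
post [ 0.5703 -0.3067  0.205 ]
tip [ 0.5378 -0.33    0.227 ]
post d [ 0.5842 -0.3226  0.2086]
eyeblade [0.4418 0.0302 0.0082]
handle [0.5111 0.0297 0.0226]
barR [ 0.6135 -0.0707  0.0333]
table [0.3165 0.0247 0.002 ]
plate [0.6892 0.0149 0.0393]
jar [ 0.6635 -0.1992  0.0508]
```

```bash
python3 -m jog '[[[-2.4,0,2.94],[0,0,0],8.5],[[-2.4,0,2.94],[0,0,0],8.5],[[-2.4,0,2.94],[0,0,0],8.5],[[-2.4,0,2.94],[0,0,0],8.5],[[-2.4,0,2.94],[0,0,0],8.5],[[-2.4,0,2.94],[0,0,0],8.5],[[-2.4,0,2.94],[0,0,0],8.5],[[-2.4,0,2.94],[0,0,0],8.5],[[-2.4,0,2.94],[0,0,0],8.5],[[-2.4,0,2.94],[0,0,0],8.5],[[-2.4,0,2.94],[0,0,0],8.5],[[-2.4,0,2.94],[0,0,0],8.5]]'
cat >> h.py <<'E'
def R3(x,y): # tool x dir, tool y (finger) dir
    x=np.array(x,float);x/=np.linalg.norm(x);y=np.array(y,float);y-=x*(x@y);y/=np.linalg.norm(y)
    return Rn.from_matrix(np.c_[x,y,np.cross(x,y)])
def show(P,Rt):
    d,r=delta(P,Rt);p,R,o=pose();print('t',round(o['time_s'],2),'p',p.round(4),'d cm',d.round(2),'rot',r.round(3),'open',round(o['opening'],3),'F',np.round(o['wrist_force'],1),'q',np.round(o['q'],2))
E
python3 -c "
from h import *
show([.5105,.0287,.10],R3([0,-1,0],[0,0,-1]))"
```

```text
time_s: 1.1
eef_pos: [0.4426, -0.1024, 0.2262]
eef_rot: [0.592, -0.591, 0.39, -0.385]
wrist_force: [1.0, 0.3, 0.4]
opening: 0.993
t 1.1 p [ 0.4426 -0.1024  0.2262] d cm [-9.22 12.67 11.48] rot [ 0.003  0.411 -0.006] open 0.993 F [1.  0.3 0.4] q [-0.49 -0.09  1.9   0.    1.34  0.67]
```

```bash
python3 -m jog '[[[-2.3,3,2.9],[0,0,0],8.5],[[-2.3,3,2.9],[0,0,0],8.5],[[-2.3,3,2.9],[0,0,0],8.5],[[-2.3,3,2.9],[0,0,0],8.5],[[0,0.5,0],[0,0.105,0],5],[[0,0,0],[0,0.105,0],5],[[0,0,0],[0,0.105,0],5],[[0,0,0],[0,0.105,0],5],[[0,0,0],[0,0,0],5]]'
python3 -c "
from h import *
show([.5105,.0287,.10],R3([0,-1,0],[0,0,-1]))
c=snap('wrist','w1')
for X in([.5105,.0287,.018],[.5837,.0298,.006],[.4155,.0285,.004],[.657,.0098,.035]): print(proj(c,X))"
```

```text
time_s: 1.85
eef_pos: [0.5026, 0.0247, 0.1111]
eef_rot: [0.496, -0.497, 0.507, -0.5]
wrist_force: [0.1, -0.4, -0.7]
opening: 0.586
t 1.85 p [0.5026 0.0247 0.1111] d cm [-0.4   1.11  0.8 ] rot [ 0.007 -0.014 -0.006] open 0.586 F [ 0.1 -0.4 -0.7] q [-0.19  0.17  1.88  0.01  1.09  1.39]
[316.16629389 225.69867857]
[312.46446697 108.64892001]
[319.39314753 339.19860915]
[347.4121795  -49.79689725]
```

View pics/w1.png

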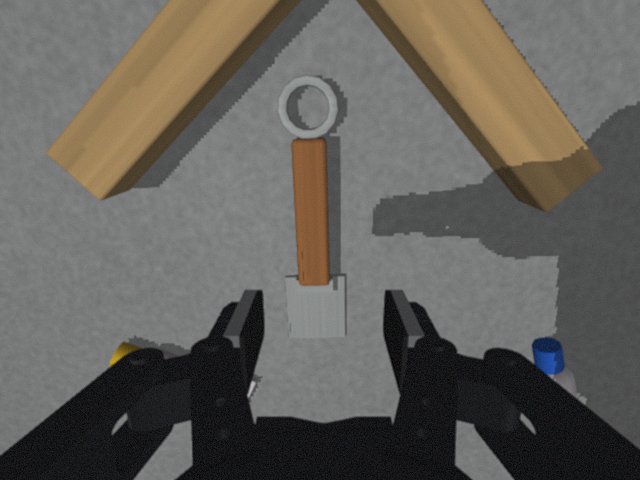

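```bash
python3 -c "
from h import *
c=load('w1')
e=px(c,308,107,.006);b=px(c,316,337,.004);m1=px(c,309.5,139,.018);m2=px(c,313,285,.018);print(e,b,m1,m2)
yaw=np.arctan2(*(e-b)[1::-1]);print(yaw)
ax=np.array([np.cos(yaw),np.sin(yaw)]);m=e[:2]-.073*ax;print(m)
show([m[0],m[1],-.001],R3([np.sin(yaw),-np.cos(yaw),0],[0,0,-1]))"
```

```text
[0.58472302 0.03258382 0.006     ] [0.41747479 0.03107538 0.004     ] [0.5658296  0.03164698 0.018     ] [0.46782627 0.03177474 0.018     ]
0.009018921377147769
[0.51172599 0.03192545]
t 1.9 p [0.5025 0.0247 0.1111] d cm [-0.67 11.21  1.  ] rot [ 0.007 -0.018 -0.006] open 0.585 F [-0.2  0.3 -0.9] q [-0.19  0.17  1.88  0.01  1.1   1.39]
```

```bash
python3 -m jog '[[[-0.4,3,0.6],[0.003,-0.009,-0.003],5],[[-0.3,3,0.4],[0.003,-0.009,-0.003],5],[[0,3,0],[0,0,0],5],[[0,1.5,0],[0,0,0],5],[[0,0.4,0],[0,0,0],5],[[0,0,0],[0,0,0],5]]'
python3 -c "
from h import *
show([.5117,.0319,.001],R3([0.009,-1,0],[0,0,-1]))"
```

```text
time_s: 2.4
eef_pos: [0.516, 0.0307, 0.0009]
eef_rot: [0.509, -0.506, 0.49, -0.495]
wrist_force: [-0.0, -0.3, -0.0]
opening: 0.586
t 2.4 p [0.516  0.0307 0.0009] d cm [-0.13 -0.02 -0.43] rot [-0.007  0.021  0.002] open 0.586 F [-0.  -0.3 -0. ] q [-0.17  0.39  1.89 -0.    0.86  1.37]
```

```bash
python3 -m jog '[[[0,0,0],[0,0,0],0],[[0,0,0],[0,0,0],0],[[0,0,0],[0,0,0],0],[[0,0,0],[0,0,0],0],[[0,0,0],[0,0,0],0],[[0,0,0],[0,0,0],0],[[0,-1,0],[0,0,0],0],[[0,-2,0],[0,0,0],0],[[0,-3,0],[0,0,0],0],[[0,-3,0],[0,0,0],0],[[0,-3,0],[0,0,0],0],[[0,0,0],[0,0,0],0]]'
python3 -c "
from h import *
show([.5117,.0319,.12],R3([0.009,-1,0],[0,0,-1]))
snap('wrist','w2')"
```

```text
time_s: 3.4
eef_pos: [0.5161, 0.0304, 0.1332]
eef_rot: [0.51, -0.506, 0.488, -0.495]
wrist_force: [1.7, -0.6, -0.9]
opening: 0.242
t 3.4 p [0.5161 0.0304 0.1332] d cm [-0.17  1.31 -0.45] rot [-0.011  0.025  0.003] open 0.242 F [ 1.7 -0.6 -0.9] q [-0.17  0.16  1.85 -0.    1.13  1.37]
```

```bash
python3 -m jog '[[[2.5,-2,-1.5],[0,0,0],0],[[3.5,-1.5,-1],[0,0,0],0],[[3.6,-1.5,-1],[0,0,0],0],[[3.7,-1.5,-1],[0,0,0],0],[[3.7,-1.5,-1],[0,0,0],0],[[3.7,-1,-1],[0,0,0],0],[[3.7,-1,-0.5],[0,0,0],0],[[3.7,-1,-0.5],[0,0,0],0],[[3.7,-0.5,0],[0,0,0],0],[[3.7,0,0],[0,0,0],0],[[0,0,0],[0,0,0],0]]'
python3 -m jog '[[[0,0,0],[0.12,0,0],0],[[0,0,0],[0.12,0,0],0],[[0,0,0],[0.12,0,0],0],[[0,0,0],[0.12,0,0],0],[[0,0,0],[0.12,0,0],0],[[0,0,0],[0.12,0,0],0],[[0,0,0],[0.12,0,0],0],[[0,0,0],[0.12,0,0],0],[[0,0,0],[0,0,0],0]]'
python3 -c "
from h import *
show([.470,-.328,.197],R3([0.05,-1,0],[1,0,-.7]))
c=snap('wrist','w3');print(proj(c,[.5385,-.328,.227]),proj(c,[.571,-.326,.195]))"
```

```text
time_s: 4.37
eef_pos: [0.4423, -0.3377, 0.2424]
eef_rot: [-0.51, 0.511, -0.491, 0.488]
wrist_force: [-1.2, -0.4, -1.1]
opening: 0.238
time_s: 5.12
eef_pos: [0.4421, -0.3364, 0.2369]
eef_rot: [0.688, -0.204, 0.199, -0.667]
wrist_force: [-0.4, 0.8, -1.6]
opening: 0.238
t 5.12 p [ 0.4421 -0.3364  0.2369] d cm [-0.75  4.53 -1.8 ] rot [-0.034 -0.011  0.015] open 0.238 F [-0.4  0.8 -1.6] q [-1.41 -0.06  2.18  1.11  1.19 -0.41]
[312.69823984 172.65553135] [313.1213475  176.95814807]
```

View pics/w3.png

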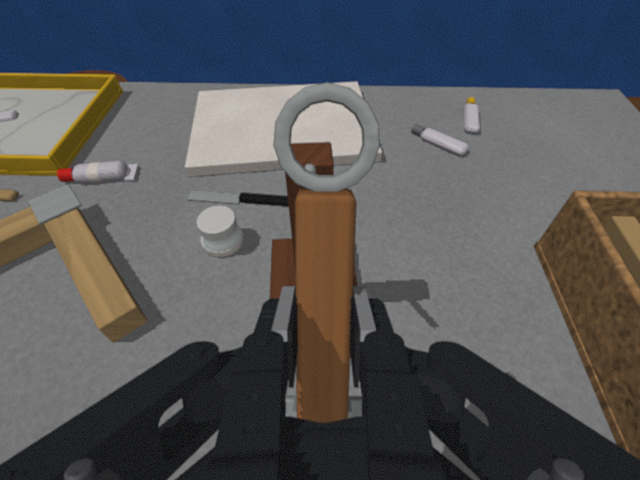

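```bash
python3 -c "
from h import *
c=load('w3');p,R,o=pose();M=R.as_matrix()
print(M.round(3))
for a in (.065,.069,.073):
  e=p+M@[0,-.003,a];print(a,e.round(4),proj(c,e).round(1))
d=c['depth'];print('ring depth',[d[v,u] for u,v in((282,138),(372,138),(327,91),(327,183))],'peg',d[166:173,307:314])
t=px(c,310,169);print('tip',t)
for (u,v) in((282,138),(372,138),(327,91)): print(px(c,u,v))
for (u,v) in ((300,160),(325,152),(310,150)): print('post top',px(c,u,v))
print(px(c,295,190))
"
```

```text
[[ 0.032  0.835  0.55 ]
 [-1.     0.027  0.016]
 [-0.001 -0.55   0.835]]
0.065 [ 0.4756 -0.3359  0.2934] [321.8 146.8]
0.069 [ 0.4778 -0.3359  0.2968] [321.8 135.6]
0.073 [ 0.48   -0.3358  0.3001] [321.8 124.2]
ring depth [np.float32(0.12881947), np.float32(0.12956779), np.float32(0.12509556), np.float32(0.13323683)] peg [[0.2264235  0.22681063 0.22647665 0.22673266 0.22631554 0.2274659
  0.22771382]
 [0.22688243 0.22693233 0.22630548 0.22677906 0.22582124 0.2267062
  0.22801226]
 [0.22689752 0.22573952 0.22628753 0.22495344 0.22676623 0.22634676
  0.22735104]
 [0.2271582  0.22571887 0.22495915 0.22706093 0.22668648 0.22644076
  0.22694711]
 [0.1337797  0.13484943 0.2266073  0.22623678 0.22670412 0.22756055
  0.22703321]
 [0.13345765 0.1342038  0.13463324 0.13648275 0.13696522 0.22713794
  0.22727849]
 [0.13339293 0.13358755 0.1344095  0.13411462 0.133414   0.13488308
  0.13759013]]
tip [ 0.53908686 -0.32637398  0.2293528 ]
[ 0.47077013 -0.32232194  0.30044228]
[ 0.47236825 -0.35356496  0.29998442]
[ 0.48026495 -0.33759151  0.31278961]
post top [ 0.57762151 -0.31633968  0.20514317]
post top [ 0.58826119 -0.33423748  0.2045546 ]
post top [ 0.58818057 -0.32308302  0.20618258]
[ 0.5723986  -0.31164214  0.18019324]
```

```bash
python3 -m jog '[[[-0.5,0,0],[0,0,0],0],[[-0.5,1.5,-0.4],[0,0,0],0],[[0,1.5,-0.4],[0,0,0],0],[[0,1.5,-0.4],[0,0,0],0],[[0,0.8,-0.2],[0,0,0],0],[[0,0,0],[0,0,0],0]]'
python3 -c "
from h import *
c=snap('wrist','w4');p,R,o=pose();M=R.as_matrix();e=p+M@[.002,-.003,.069];print('eye',e.round(4));print('tool d eye->final',(M.T@(np.array([.553,-.326,.210])-e)*100).round(2),(M.T@(np.array([.540,-.3265,.227])-e)*100).round(2),o['time_s'],M.round(2))
print(proj(c,[.54,-.3265,.227]))
cv2.imwrite('pics/w4c.png',cv2.resize(c['frame'][60:220,220:440,::-1],None,fx=3,fy=3))"
```

```text
time_s: 5.67
eef_pos: [0.4824, -0.3241, 0.1981]
eef_rot: [0.688, -0.213, 0.203, -0.663]
wrist_force: [0.0, 0.6, -1.3]
opening: 0.24
eye [ 0.5186 -0.3246  0.2574]
tool d eye->final [ 0.26  5.5  -1.99] [ 0.26  3.47 -1.31] 5.7167 [[ 0.04  0.83  0.56]
 [-1.    0.03  0.02]
 [ 0.   -0.56  0.83]]
[331.13123001 162.72821672]
```

View pics/w4c.png

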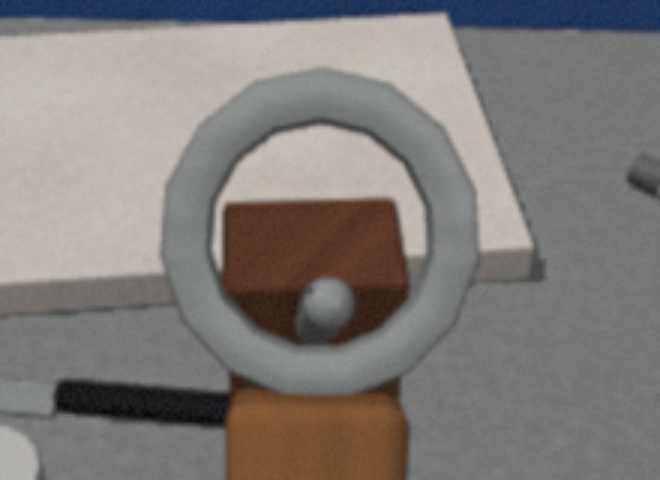

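```bash
python3 -m jog '[[[0.1,0.8,-0.6],[0,0,0],0],[[0,1.2,-0.5],[0,0,0],0],[[0,1.2,-0.3],[0,0,0],0],[[0,1.2,-0.3],[0,0,0],0],[[0,1.0,-0.2],[0,0,0],0],[[0,0.5,-0.2],[0,0,0],0],[[0,0,0],[0,0,0],0]]'
python3 -c "
from h import *
c=snap('wrist','w5');p,R,o=pose();M=R.as_matrix();e=p+M@[.002,-.003,.069];print('eye',e.round(4),o['wrist_force'],o['torque']);s=snap('scene','s5')
cv2.imwrite('pics/w5c.png',np.hstack([cv2.resize(c['frame'][60:260,220:420,::-1],(400,400)),cv2.resize(s['frame'][250:370,120:240,::-1],(400,400),interpolation=cv2.INTER_CUBIC)]))"
```

```text
time_s: 6.3
eef_pos: [0.5232, -0.3258, 0.1534]
eef_rot: [0.689, -0.218, 0.199, -0.662]
wrist_force: [-0.1, 0.8, -0.9]
opening: 0.242
eye [ 0.5595 -0.3254  0.2126] [ 0.42140176  0.57747502 -0.01892504] [-0.00301674  0.55218794 -0.03585506]
```

View pics/w5c.png

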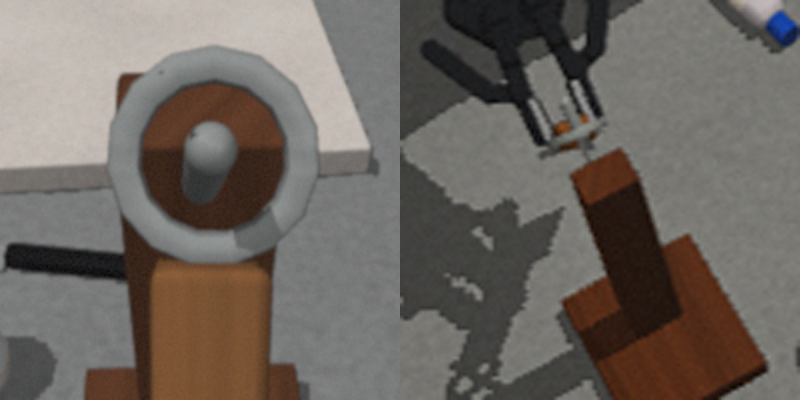

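```bash
python3 -m jog '[[[0,0.25,-0.4],[0,0,0],0],[[0,0.25,-0.4],[0,0,0],0],[[0,0,0],[0,0,0],0],[[0,0,0],[0,0,0],5],[[0,0,0],[0,0,0],5],[[0,0,0],[0,0,0],5],[[0,0,0],[0,0,0],5],[[0,0,0],[0,0,0],6],[[0,0,0],[0,0,0],6],[[0,0,0],[0,0,0],6]]'
python3 -c "
from h import *
c=snap('wrist','w6');p,R,o=pose();print(p,o['wrist_force']);s=snap('scene','s6')
cv2.imwrite('pics/w6c.png',np.hstack([cv2.resize(c['frame'][:,:,::-1],(400,300)),cv2.resize(s['frame'][250:370,120:280,::-1],(400,300),interpolation=cv2.INTER_CUBIC)]))"
```

```text
time_s: 7.23
eef_pos: [0.5221, -0.3285, 0.1466]
eef_rot: [0.688, -0.218, 0.197, -0.663]
wrist_force: [0.1, -0.1, -0.2]
opening: 0.703
[ 0.52207585 -0.3284608   0.14659829] [ 0.21821257 -0.36498741  0.09107565]
```

View pics/w6c.png

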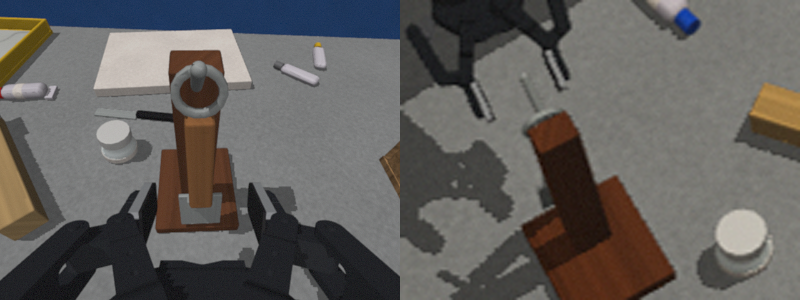

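```bash
python3 -m jog '[[[0,-1.0,-0.6],[0,0,0],7],[[0,-1.7,-1.1],[0,0,0],8.5],[[0,-2.5,-1.6],[0,0,0],8.5],[[0,-2.5,-1.6],[0,0,0],8.5],[[0,-2.5,-1.6],[0,0,0],8.5],[[0,0,1],[-0.12,0,0],8.5],[[0,0,1],[-0.12,0,0],8.5],[[0,0,1],[-0.12,0,0],8.5],[[0,-0.5,0],[-0.12,0,0],8.5],[[0,-0.5,0],[-0.12,0,0],8.5],[[0,-0.5,0],[-0.12,0,0],8.5],[[0,-0.5,0],[-0.12,0,0],8.5]]'
python3 -c "
from h import *
h=.4536
# tool x along square x (heading h)
show([.571,.317,.16],R3([np.cos(h),np.sin(h),0],[0,0,-1]))
s=snap('scene','s7');t=snap('top','t7')
for n in('top','scene'):
  pass
print(pose()[1].as_matrix().round(3))
"
```

```text
time_s: 8.33
eef_pos: [0.3919, -0.3479, 0.1917]
eef_rot: [-0.525, 0.474, -0.458, 0.539]
wrist_force: [-0.0, 0.4, -1.2]
opening: 0.996
t 8.33 p [ 0.3919 -0.3479  0.1917] d cm [-66.57   3.54  17.55] rot [-0.053 -2.02   0.152] open 0.996 F [-0.   0.4 -1.2] q [-1.01  0.03  1.87  0.1   1.16  0.52]
[[ 0.006  0.137  0.991]
 [-1.    -0.029  0.01 ]
 [ 0.03  -0.99   0.136]]
```

```bash
python3 -m jog '[[[-2.5,0,0.5],[-0.12,0,0],8.5],[[-4,0,1],[0,0,0],8.5],[[-4,0,1],[0,0,0],8.5],[[-4,0,1],[0,0,0],8.5],[[-4,0,1],[0,0,0],8.5],[[-4,0,1],[0,0,0],8.5],[[-4,0,1],[0,0,0],8.5],[[-4,0,1],[0,0,0],8.5],[[-4,0,1],[0,0,0],8.5],[[-4,0,1],[0,0,0],8.5],[[-4,0,1],[0,0,0],8.5],[[-4,0,1],[0,0,0],8.5]]'
python3 -m jog '[[[-4,0,1.3],[0,0,0],8.5],[[-4,0,1.3],[0,0,0],8.5],[[-4,0,1.3],[0,0,0],8.5],[[-4,0,1.3],[0,0,0],8.5],[[0,0,0],[0,-0.12,0],8.5],[[0,0,0],[0,-0.12,0],8.5],[[0,0,0],[0,-0.12,0],8.5],[[0,0,0],[0,-0.12,0],8.5],[[0,0,0],[0,-0.12,0],8.5],[[0,0,0],[0,-0.12,0],8.5],[[0,0,0],[0,-0.12,0],8.5],[[0,0,0],[0,-0.12,0],8.5]]'
python3 -m jog '[[[0,0,0],[0,-0.12,0],8.5],[[0,0,0],[0,-0.12,0],8.5],[[0,0,0],[0,-0.12,0],8.5],[[0,0,0],[0,-0.12,0],8.5],[[0,0,0],[0,-0.12,0],8.5],[[0,0,0],[0,-0.12,0],8.5],[[0,0,0],[0,-0.12,0],8.5],[[0,0,0],[0,-0.12,0],8.5],[[0,0,0],[0,-0.06,0],8.5],[[0,0,0],[0,0,0],8.5]]'
python3 -c "
from h import *
h=.4536
show([.571,.317,.16],R3([np.cos(h),np.sin(h),0],[0,0,-1]))
c=snap('wrist','w8')
for X in ([.571,.317,.064],[.644,.353,.02]): print(proj(c,X))
"
```

```text
time_s: 9.43
eef_pos: [0.4983, 0.119, 0.1746]
eef_rot: [0.505, -0.491, 0.5, -0.504]
wrist_force: [0.0, -0.6, 0.0]
opening: 1.0
time_s: 10.43
eef_pos: [0.5364, 0.2853, 0.1591]
eef_rot: [0.695, -0.66, 0.211, -0.191]
wrist_force: [0.1, 0.2, 0.3]
opening: 0.994
time_s: 11.27
eef_pos: [0.5255, 0.2791, 0.1446]
eef_rot: [0.719, -0.652, -0.165, 0.177]
wrist_force: [-1.0, 0.5, -0.8]
opening: 0.991
t 11.27 p [0.5255 0.2791 0.1446] d cm [ 5.81 -1.38  1.35] rot [-0.097  0.037  0.005] open 0.991 F [-1.   0.5 -0.8] q [ 0.24  0.31  1.63  0.1   1.21 -0.29]
[416.28325548 237.45183359]
[509.49355621 228.56498353]
```

```bash
python3 -m jog '[[[2.9,-0.2,0.7],[-0.05,0.018,0],8.5],[[2.9,-0.2,0.7],[-0.05,0.018,0],8.5],[[0,0,0],[0,0,0],8.5]]'
python3 -c "
from h import *
h=.4536
show([.571,.317,.16],R3([np.cos(h),np.sin(h),0],[0,0,-1]))
c=snap('wrist','w9')
for X in ([.571,.317,.064],[.644,.353,.02],[.6038,.2405,.02],[.5308,.3905,.02]): print(proj(c,X))
"
```

```text
time_s: 11.57
eef_pos: [0.5689, 0.3149, 0.1457]
eef_rot: [-0.69, 0.691, 0.153, -0.154]
wrist_force: [-1.5, -0.5, -0.3]
opening: 0.993
t 11.57 p [0.5689 0.3149 0.1457] d cm [ 0.27 -1.43  0.1 ] rot [ 0.001 -0.017 -0.002] open 0.993 F [-1.5 -0.5 -0.3] q [ 0.32  0.43  1.47 -0.    1.24 -0.11]
[330.01566264 242.04253646]
[438.2057441  221.47848797]
[325.44944605 322.28438065]
[321.83415535 105.33737447]
```

View pics/w9.png

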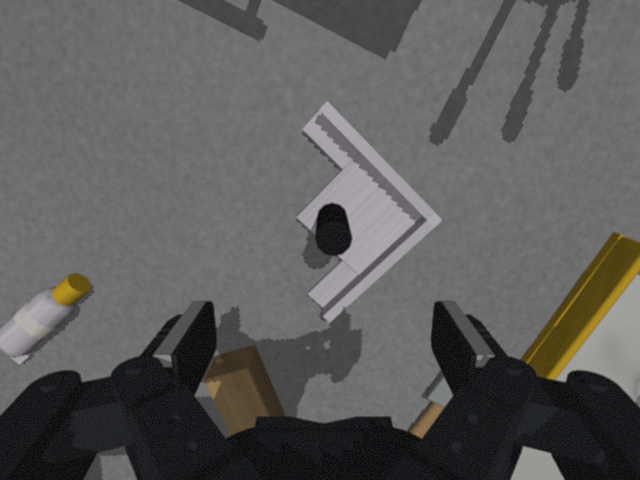

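```bash
python3 -c "
from h import *
c=load('w9')
C=px(c,441,220,.02);A=px(c,325,101,.02);B=px(c,327,321,.02);K=px(c,333,237,.064);print(C,A,B,K,np.linalg.norm(A-C),np.linalg.norm(B-C))
u=(A-C)/np.linalg.norm(A-C)+(B-C)/np.linalg.norm(B-C);h=np.arctan2(-u[1],-u[0]);print('yaw',h,'knob from corner',C[:2]-.082*np.array([np.cos(h),np.sin(h)]))
k=(K[:2]+C[:2]-.082*np.array([np.cos(h),np.sin(h)]))/2
show([k[0],k[1],.023],R3([np.cos(h),np.sin(h),0],[0,0,-1]))
"
```

```text
[0.64530916 0.35486971 0.02      ] [0.53157595 0.39393184 0.02      ] [0.60444217 0.24210157 0.02      ] [0.57127491 0.32083205 0.064     ] 0.12025427882825139 0.11994483248047749
yaw 0.4461439074180442 knob from corner [0.57133551 0.31948752]
t 11.62 p [0.5675 0.3135 0.1451] d cm [ 0.68 12.21  0.44] rot [-0.    -0.008 -0.004] open 0.992 F [-1.7 -0.3  0.4] q [ 0.32  0.42  1.48 -0.    1.24 -0.12]
```

```bash
python3 -m jog '[[[0.5,2,0.4],[0,0,0],5.5],[[0,3,0],[0,0,0],5.5],[[0,2,0],[0,0,0],5.5],[[0,2,0],[0,0,0],5.5],[[0,2,0],[0,0,0],5.5],[[0,1,0],[0,0,0],5.5],[[0,0,0],[0,0,0],5.5]]'
python3 -c "
from h import *
h=.446
show([.5713,.3200,.023],R3([np.cos(h),np.sin(h),0],[0,0,-1]))"
```

```text
time_s: 12.2
eef_pos: [0.5662, 0.3161, 0.0193]
eef_rot: [0.695, -0.687, -0.147, 0.153]
wrist_force: [-0.4, -0.1, -0.6]
opening: 0.641
t 12.2 p [0.5662 0.3161 0.0193] d cm [ 0.62 -0.37  0.15] rot [-0.012 -0.019 -0.006] open 0.641 F [-0.4 -0.1 -0.6] q [ 0.32  0.59  1.53  0.01  1.03 -0.11]
```

```bash
python3 -m jog '[[[0.6,-0.3,0.15],[-0.01,-0.018,-0.005],5.5],[[0,0,0],[0,0,0],3],[[0,0,0],[0,0,0],0],[[0,0,0],[0,0,0],0],[[0,0,0],[0,0,0],0],[[0,0,0],[0,0,0],0],[[0,0,0],[0,0,0],0],[[0,0,0],[0,0,0],0],[[0,0,0],[0,0,0],0]]'
python3 -c "
from h import *
h=.446
show([.5713,.3200,.023],R3([np.cos(h),np.sin(h),0],[0,0,-1]))"
```

```text
time_s: 12.95
eef_pos: [0.5725, 0.32, 0.0267]
eef_rot: [0.691, -0.689, -0.157, 0.155]
wrist_force: [0.8, 0.4, -3.6]
opening: 0.263
t 12.95 p [0.5725 0.32   0.0267] d cm [-0.11  0.37  0.05] rot [-0.003 -0.001  0.003] open 0.263 F [ 0.8  0.4 -3.6] q [ 0.33  0.59  1.51  0.    1.04 -0.12]
```

```bash
python3 -m jog '[[[0,-2,0],[0,0,0],0],[[0,-3,0],[0,0,0],0],[[0,-2.5,0],[0,0,0],0],[[-1,-1,-1.7],[0,0,0],0],[[-1.9,0,-3.3],[0,0,0],0],[[-1.9,0,-3.3],[0,0,0],0],[[-1.9,0,-3.3],[0,0,0],0],[[-1.9,0,-3.3],[0,0,0],0],[[-1.9,0,-3.3],[0,0,0],0],[[-1.9,0,-3.3],[0,0,0],0],[[-1.9,0,-3.3],[0,0,0],0],[[-1.9,0,-3.3],[0,0,0],0]]'
python3 -m jog '[[[0,0,0],[0,0.1,0],0],[[0,0,0],[0,0.1,0],0],[[0,0,0],[0,0.1,0],0],[[0,0,0],[0,0.1,0],0],[[0,0,0],[0,0.1,0],0],[[0,0,0],[0,0,0],0]]'
python3 -c "
from h import *
h=-.059
show([.550,.016,.10],R3([np.cos(h),np.sin(h),0],[0,0,-1]))
t=snap('top','t10');c=snap('wrist','w10')
cv2.imwrite('pics/m10.png',np.hstack([cv2.resize(t['frame'][180:300,210:370,::-1],(400,300),interpolation=cv2.INTER_CUBIC),cv2.resize(c['frame'][:,:,::-1],(400,300))]))"
```

```text
time_s: 13.95
eef_pos: [0.5447, -0.0081, 0.1132]
eef_rot: [0.69, -0.687, -0.162, 0.16]
wrist_force: [1.3, 0.3, -4.1]
opening: 0.271
time_s: 14.45
eef_pos: [0.5434, -0.0201, 0.1135]
eef_rot: [0.707, -0.706, 0.027, -0.027]
wrist_force: [-0.7, 0.6, -3.2]
opening: 0.269
t 14.45 p [ 0.5434 -0.0201  0.1135] d cm [0.38 1.35 3.65] rot [-0.001 -0.017  0.001] open 0.269 F [-0.7  0.6 -3.2] q [-0.26  0.25  1.78  0.    1.11 -0.18]
```

View pics/m10.png

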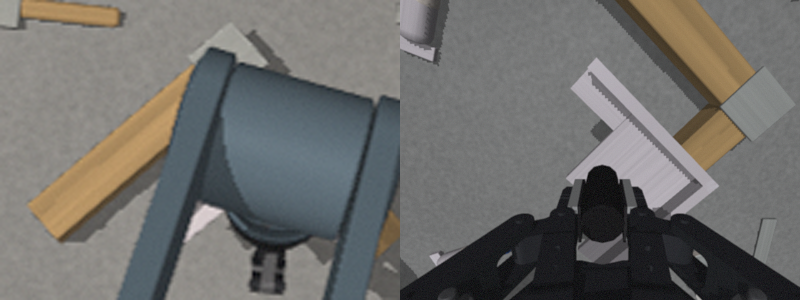

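```bash
python3 -c "
from h import *
c=load('top0')
v,u=np.mgrid[180:300,200:400];d=c['depth'][180:300,200:400]
P=np.stack([u*d,v*d,d],-1).reshape(-1,3)@np.linalg.inv(c['K']).T
P=(P-c['t'])@c['R']
P=np.c_[P[:,:2],P[:,2]];P=P[(P[:,2]>.026)&(P[:,2]<.037+.004)]
o=np.array([.657,.0098]);res=[]
for s,yw in((1,-.059),(-1,-.059)):
  a=yw+s*3*np.pi/4;U=np.array([np.cos(a),np.sin(a)]);N=np.array([-U[1],U[0]])*(-s) # outward
  q=P[:,:2]-o;al=q@U;n=q@N;m=(al>.02)&(al<.18)&(n>-.02)&(n<.06)
  b=np.arange(.02,.18,.01);mid=[];
  for k in b:
    w=m&(al>=k)&(al<k+.01);mid.append((n[w].max()+n[w].min())/2)
  k,i=np.polyfit(b+.005,mid,1);print(s,'slope',k,'mid at corner',i,np.round(mid,4),m.sum());
  res.append((a - s*k, i-.02, N))
print('yaws',res[0][0]-3*np.pi/4,res[1][0]+3*np.pi/4)
A=np.array([res[0][2],res[1][2]]);corner=o+np.linalg.solve(A,[res[0][1],res[1][1]]);print('corner',corner)
w=load('w10');f=lambda x,y,z:px(w,(x-400)*1.6,y*1.6,z).round(4)
p,R,_=pose()
z=p[2]-.0267;print('plate in',f(720,105,.037),'out',f(795,102,.037),f(758,66,.037),f(757,143,.037))
C=f(718,183,z+.02);E=f(597,58,z+.02);print('sq corner',C,'end',E,np.linalg.norm(C-E),'yaw',np.arctan2(*(E-C)[1::-1])-3*np.pi/4,'tool yaw',np.arctan2(*R.as_matrix()[1::-1,0]),'tcp->corner',C-p)
cv2.imwrite('pics/w10c.png',cv2.resize(w['frame'][60:320,280:640,::-1],None,fx=2.2,fy=2.2,interpolation=cv2.INTER_CUBIC))
"
```

```text
1 slope -0.019741327192179126 mid at corner 0.025813856082897196 [0.0259 0.025  0.0245 0.0251 0.0244 0.0243 0.024  0.0237 0.0236 0.0232
 0.024  0.023  0.0232 0.0222 0.0229 0.0226] 1395
-1 slope 0.018175207979147928 mid at corner 0.017073261343476812 [0.0176 0.0173 0.018  0.0183 0.0182 0.018  0.019  0.0189 0.0189 0.0192
 0.0193 0.0198 0.0201 0.0195 0.02   0.0202] 1376
yaws -0.03925867280782125 -0.04082479202085221
corner [0.65940239 0.0158494 ]
plate in [0.6561 0.0199 0.037 ] out [0.7256 0.0176 0.037 ] [0.6872 0.0522 0.037 ] [ 0.6952 -0.02    0.037 ]
sq corner [ 0.6244 -0.0243  0.1068] end [0.5456 0.0642 0.1068] 0.1184976371072436 yaw -0.057914838962762616 tool yaw -0.06931027363683422 tcp->corner [ 0.08093684 -0.00444262 -0.00665665]
```

View pics/w10c.png

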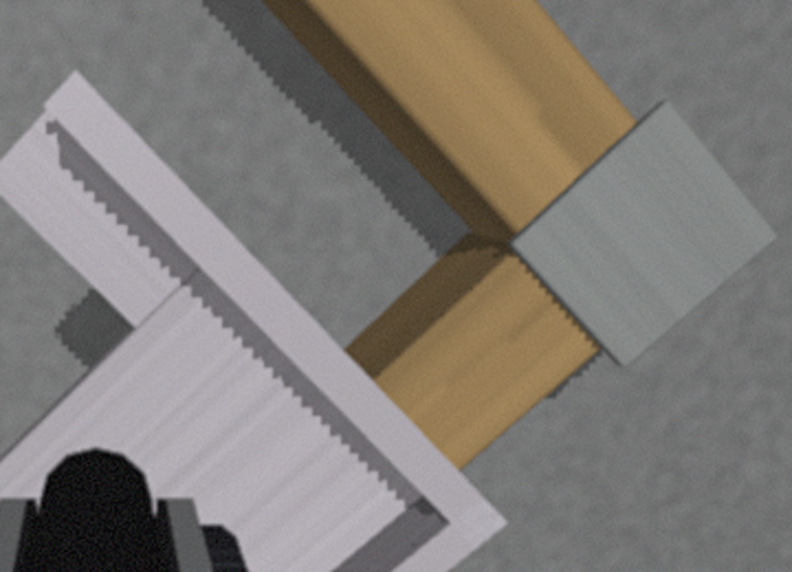

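```bash
python3 -c "
from h import *
w=load('w10');f=lambda x,y,z:px(w,280+x/2.2,60+y/2.2,z)
p,R,_=pose();z=p[2]-.0267
for h_,n in((.035,'bar'),(.039,'plate')):
  print(n,f(512,243,h_),'plate outer',f(776,236,h_))
I=f(512,243,.035);J=f(310,0,.035);C=f(507,521,z+.02);E=f(75,70,z+.02)
L=f(462,466,.035);
an=lambda d:np.arctan2(d[1],d[0])-3*np.pi/4
print('barA yaw',an(J-I),'sq yaw',an(E-C),'C',C,np.linalg.norm(C-E),'C-p',C-p, 'tool yaw',np.arctan2(*R.as_matrix()[1::-1,0]))
"
```

```text
bar [0.65761277 0.01807668 0.035     ] plate outer [0.72808741 0.01486643 0.035     ]
plate [0.65562549 0.0187228  0.039     ] plate outer [0.7248259  0.01557059 0.039     ]
barA yaw -0.07792313609257118 sq yaw -0.06317414653428433 C [ 0.62528759 -0.02631849  0.10675665] 0.12118304676325929 C-p [ 0.08182442 -0.00646111 -0.0067    ] tool yaw -0.06931027363683422
```

```bash
python3 -m jog '[[[0.5,0,1.5],[0,-0.012,0],0],[[0.2,0,1.5],[0,-0.012,0],0],[[0,0,1.2],[0,0,0],0],[[0,2,0],[0,0,0],0],[[0,2,0],[0,0,0],0],[[0,2,0],[0,0,0],0],[[0,0,0],[0,0,0],0]]'
python3 -c "
from h import *
h=-.045
show([.551,.022,.0268],R3([np.cos(h),np.sin(h),0],[0,0,-1]))"
```

```text
time_s: 15.13
eef_pos: [0.5548, 0.0254, 0.0537]
eef_rot: [0.707, -0.707, 0.006, -0.011]
wrist_force: [-1.0, 0.8, -3.9]
opening: 0.263
t 15.13 p [0.5548 0.0254 0.0537] d cm [-0.39  2.69 -0.35] rot [-0.     0.021  0.006] open 0.263 F [-1.   0.8 -3.9] q [-0.17  0.36  1.78  0.    0.99 -0.15]
```

Lower to just above the table, then press toward the corner in small steps.

```bash
python3 -m jog '[[[-0.5,0.8,-0.35],[0,0.02,0.005],0],[[0,1,0],[0,0,0],0],[[0,0.6,0],[0,0,0],0],[[0,0,0],[0,0,0],0]]'
python3 -c "
from h import *
h=-.045
show([.551,.022,.0268],R3([np.cos(h),np.sin(h),0],[0,0,-1]))"
python3 -m jog '[[[0.4,0,0],[0,0,0],0],[[0.4,0,0],[0,0,0],0],[[0.4,0,0],[0,0,0],0],[[0.3,0,0],[0,0,0],0],[[0,0,0],[0,0,0],0]]'
python3 -c "
from h import *
h=-.045
show([.576,.021,.0268],R3([np.cos(h),np.sin(h),0],[0,0,-1]))"
```

```text
time_s: 15.47
eef_pos: [0.5497, 0.0223, 0.0293]
eef_rot: [0.707, -0.707, 0.014, -0.016]
wrist_force: [-0.5, 0.6, -3.0]
opening: 0.265
t 15.47 p [0.5497 0.0223 0.0293] d cm [ 0.13  0.25 -0.03] rot [-0.     0.003  0.002] open 0.265 F [-0.5  0.6 -3. ] q [-0.18  0.4   1.8   0.    0.95 -0.13]
time_s: 15.88
eef_pos: [0.5686, 0.0209, 0.0317]
eef_rot: [-0.707, 0.707, -0.013, 0.017]
wrist_force: [-0.2, 0.4, -3.4]
opening: 0.27
t 15.88 p [0.5686 0.0209 0.0317] d cm [0.74 0.49 0.04] rot [0.    0.002 0.006] open 0.27 F [-0.2  0.4 -3.4] q [-0.17  0.42  1.75  0.    0.96 -0.13]
```

```bash
python3 -m jog '[[[0,0.3,0],[0,0,0],0],[[0,0.2,0],[0,0,0],0],[[0,0,0],[0,0,0],0]]'
python3 -m jog '[[[0.3,0.1,0],[0,0,0],0],[[0.3,0.1,0],[0,0,0],0],[[0.3,0,0],[0,0,0],0]]'
python3 -m jog '[[[0.3,0.1,0],[0,0,0],0],[[0.3,0.1,0],[0,0,0],0]]'
python3 -c "
from h import *
h=-.045
show([.576,.021,.0268],R3([np.cos(h),np.sin(h),0],[0,0,-1]))"
```

```text
time_s: 16.13
eef_pos: [0.5699, 0.0207, 0.0271]
eef_rot: [-0.707, 0.707, -0.012, 0.018]
wrist_force: [-0.4, -0.5, -3.6]
opening: 0.266
time_s: 16.38
eef_pos: [0.5779, 0.0206, 0.0251]
eef_rot: [-0.707, 0.707, -0.013, 0.017]
wrist_force: [-1.2, 1.5, -2.1]
opening: 0.268
time_s: 16.55
eef_pos: [0.5787, 0.021, 0.025]
eef_rot: [0.707, -0.707, 0.018, -0.011]
wrist_force: [-22.5, 2.0, 27.0]
opening: 0.265
t 16.55 p [0.5787 0.021  0.025 ] d cm [-0.27 -0.18 -0.02] rot [-0.     0.003 -0.01 ] open 0.265 F [-22.5   2.   27. ] q [-0.17  0.46  1.71 -0.    0.98 -0.13]
```

```bash
python3 -m jog '[[[0,-0.1,0],[0,0,0],0],[[0.3,0,0],[0,0,0],0],[[0.4,0,0],[0,0,0],0],[[0.4,0,0],[0,0,0],0]]'
python3 -m jog '[[[0.4,0,0],[0,0,0],0],[[0.4,0,0],[0,0,0],0],[[0.4,0,0],[0,0,0],0]]'
python3 -c "
from h import *
h=-.045
show([.576,.021,.0268],R3([np.cos(h),np.sin(h),0],[0,0,-1]));print(ctrl.get_obs()['torque'])
c=snap('wrist','w11');s=snap('scene','s11')
cv2.imwrite('pics/m11.png',np.vstack([cv2.resize(c['frame'][60:250,250:640,::-1],(780,380),interpolation=cv2.INTER_CUBIC),np.hstack([cv2.resize(x['frame'][265:375,140:334,::-1],(390,220),interpolation=cv2.INTER_CUBIC) for x in (s,)]+[cv2.resize(s['frame'][200:330,230:460,::-1],(390,220),interpolation=cv2.INTER_CUBIC)])]))"
```

```text
time_s: 16.88
eef_pos: [0.5795, 0.0219, 0.0261]
eef_rot: [0.708, -0.706, 0.027, -0.002]
wrist_force: [-27.7, -0.7, 25.5]
opening: 0.264
time_s: 17.13
eef_pos: [0.5793, 0.0221, 0.0269]
eef_rot: [0.707, -0.706, 0.037, 0.009]
wrist_force: [-26.6, -1.1, 23.1]
opening: 0.264
t 17.13 p [0.5793 0.0221 0.0269] d cm [-0.32  0.03 -0.12] rot [-0.     0.006 -0.065] open 0.264 F [-26.6  -1.1  23.1] q [-0.16  0.49  1.66 -0.01  1.05 -0.12]
[-0.21350326  2.10192159  0.04570899]
```

View pics/m11.png

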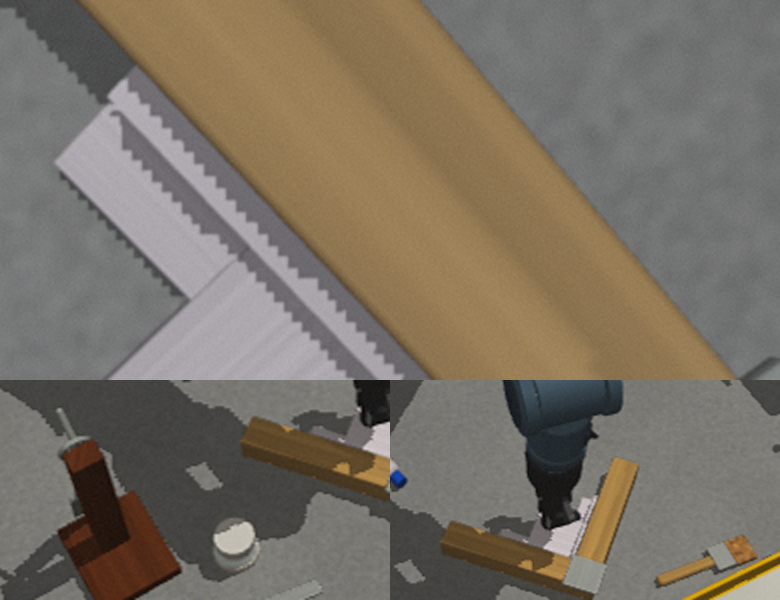

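```bash
python3 -m jog '[[[-0.3,0,0],[0,0,-0.04],0],[[-0.2,0,0],[0,0.006,-0.03],0],[[0,0,0],[0,0,0],0]]'
python3 -c "
from h import *
h=-.043
show([.5785,.021,.0265],R3([np.cos(h),np.sin(h),0],[0,0,-1]));print(ctrl.get_obs()['torque'])"
```

```text
time_s: 17.48
eef_pos: [0.5746, 0.0222, 0.0274]
eef_rot: [-0.707, 0.707, -0.013, 0.018]
wrist_force: [0.1, 0.4, -3.8]
opening: 0.264
t 17.48 p [0.5746 0.0222 0.0274] d cm [ 0.39  0.09 -0.1 ] rot [ 0.    -0.002  0.007] open 0.264 F [ 0.1  0.4 -3.8] q [-0.17  0.44  1.74  0.    0.96 -0.12]
[-0.02362964  0.04104688  0.02673156]
```

```bash
python3 -m jog '[[[0,0.12,0],[0,0,0.005],0],[[0.25,0.05,0],[0,0,0],0],[[0.25,0,0],[0,0,0],0]]'
python3 -m jog '[[[0.15,0,0],[0,0,-0.01],0]]'
python3 -c "
from h import *
h=-.043
show([.5785,.021,.0265],R3([np.cos(h),np.sin(h),0],[0,0,-1]));print(ctrl.get_obs()['torque'])"
python3 -m jog '[[[0.15,0,0],[0,0,-0.01],0],[[0.15,0,0],[0,0,-0.01],0]]'
python3 -c "
from h import *
h=-.043
show([.5785,.021,.0265],R3([np.cos(h),np.sin(h),0],[0,0,-1]));print(ctrl.get_obs()['torque'])"
```

```text
time_s: 17.73
eef_pos: [0.5794, 0.022, 0.025]
eef_rot: [0.707, -0.707, 0.016, -0.015]
wrist_force: [-9.2, 0.7, -0.2]
opening: 0.265
time_s: 17.82
eef_pos: [0.5795, 0.022, 0.0247]
eef_rot: [0.707, -0.707, 0.015, -0.016]
wrist_force: [-12.3, -1.0, 13.7]
opening: 0.265
t 17.82 p [0.5795 0.022  0.0247] d cm [-0.09 -0.18 -0.1 ] rot [-0.    -0.     0.002] open 0.265 F [-12.3  -1.   13.7] q [-0.17  0.46  1.72  0.    0.96 -0.12]
[0.01531882 2.75519069 0.18399025]
time_s: 17.98
eef_pos: [0.5794, 0.022, 0.0248]
eef_rot: [-0.707, 0.707, -0.011, 0.018]
wrist_force: [-10.4, -0.1, 10.7]
opening: 0.268
t 17.98 p [0.5794 0.022  0.0248] d cm [-0.08 -0.17 -0.1 ] rot [-0.     0.001  0.01 ] open 0.268 F [-10.4  -0.1  10.7] q [-0.17  0.45  1.73  0.    0.95 -0.13]
[ 0.09712519  2.50753007 -0.00891475]
```

```bash
python3 -c "
from h import *
c=snap('wrist','w12')
cv2.imwrite('pics/w12c.png',cv2.resize(c['frame'][30:255,250:550,::-1],None,fx=2.66,fy=2.66,interpolation=cv2.INTER_CUBIC))
print(ctrl.get_obs()['wrist_force'])"
```

```text
[-8.81526309 -0.04198263  9.17958711]
```

```bash
python3 -c "
from h import *
c=load('w12')
v,u=np.mgrid[0:330,150:640];d=c['depth'][0:330,150:640];ok=d>0
P=np.stack([u*d,v*d,d],-1)[ok]@np.linalg.inv(c['K']).T
P=(P-c['t'])@c['R']
o=np.array([.6595,.0165]);yw=-.042;a=yw+3*np.pi/4;U=np.array([np.cos(a),np.sin(a)]);N=np.array([U[1],-U[0]])
q=P[:,:2]-o;al=q@U;n=q@N;z=P[:,2]
print('z: bar',np.median(z[(al>.05)&(al<.17)&(n>.01)&(n<.03)]))
X=[];
for k in np.arange(.03,.175,.01):
  m=(al>=k)&(al<k+.01)
  b=m&(z>.030)&(n>-.02)&(n<.06); f=m&(z>.014)&(z<.0265)&(n>-.03)&(n<.005); g=m&(z>.0025)&(z<.010)&(n<-.01)&(n>-.05)
  X.append([k+.005]+([np.percentile(n[b],2)*1e3,np.percentile(n[b],98)*1e3,] if b.sum()>20 else [np.nan]*2)+([np.percentile(n[f],3)*1e3,np.percentile(n[f],97)*1e3,np.median(z[f])*1e3,f.sum()] if f.sum()>20 else [np.nan]*4))
X=np.array(X);print(X.round(3))
for j,nm in((1,'bar in'),(2,'bar out'),(3,'fence in'),(4,'fence out')):
  m=np.isfinite(X[:,j])&(X[:,0]<.115 if j>2 else True)
  if m.sum()>3:print(nm,np.polyfit(X[m,0],X[m,j]/1e3,1))
"
```

```text
z: bar 0.03507619706090039
[[ 3.5000e-02  2.7800e+00  4.0790e+01 -5.6910e+00  2.1120e+00  2.0776e+01
   4.4400e+02]
 [ 4.5000e-02  2.7850e+00  4.0757e+01 -5.7550e+00  2.1190e+00  2.0733e+01
   4.6400e+02]
 [ 5.5000e-02  2.8060e+00  4.0826e+01 -5.7360e+00  2.1090e+00  2.0637e+01
   4.8600e+02]
 [ 6.5000e-02  2.7720e+00  4.0752e+01 -5.6970e+00  2.0890e+00  2.0576e+01
   5.0200e+02]
 [ 7.5000e-02  2.7580e+00  4.0714e+01 -5.7360e+00  2.0780e+00  2.0560e+01
   5.2600e+02]
 [ 8.5000e-02  2.7710e+00  4.0707e+01 -5.7490e+00  2.0640e+00  2.0408e+01
   5.5100e+02]
 [ 9.5000e-02  2.7270e+00  4.0748e+01 -5.8020e+00  2.0510e+00  2.0302e+01
   5.6600e+02]
 [ 1.0500e-01  2.7670e+00  4.0719e+01 -5.7740e+00  2.0700e+00  2.0307e+01
   6.0400e+02]
 [ 1.1500e-01  2.7390e+00  4.0524e+01 -5.7880e+00  2.0560e+00  2.0208e+01
   6.2500e+02]
 [ 1.2500e-01  2.5700e+00  3.5615e+01 -5.4380e+00  2.0990e+00  1.9983e+01
   8.8000e+01]
 [ 1.3500e-01  2.3430e+00  2.6051e+01  1.9770e+00  2.0950e+00  2.0585e+01
   5.0000e+01]
 [ 1.4500e-01  2.1680e+00  1.6759e+01  1.9730e+00  2.0810e+00  2.0251e+01
   4.7000e+01]
 [ 1.5500e-01  2.0320e+00  7.6750e+00  1.9640e+00  2.0680e+00  2.1456e+01
   5.3000e+01]
 [ 1.6500e-01         nan         nan         nan         nan         nan
          nan]
 [ 1.7500e-01         nan         nan         nan         nan         nan
          nan]]
bar in [-0.005535    0.00314258]
bar out [-0.21624502  0.05536141]
fence in [-0.0010594  -0.00566835]
fence out [-0.00092744  0.00215151]
```

```bash
python3 -m jog '[[[0.18,0,0],[0,0,0],0],[[0.18,0,0],[0,0,0],0],[[0.18,0,0],[0,0,0],0]]'
python3 -c "
from h import *
h=-.043
show([.5785,.021,.0265],R3([np.cos(h),np.sin(h),0],[0,0,-1]))
c=snap('scene','s13');a=load('s6')
# scraper/stand region unchanged?
print(np.abs(c['depth'][285:370,160:240]-a['depth'][285:370,160:240]).mean(), px(c,173,303))
show([.5785,.021,.0265],R3([np.cos(h),np.sin(h),0],[0,0,-1]))
print(ctrl.hand_in())"
```

```text
time_s: 18.28
eef_pos: [0.5794, 0.022, 0.0247]
eef_rot: [0.707, -0.707, 0.017, -0.011]
wrist_force: [-12.7, -0.7, 11.4]
opening: 0.267
t 18.28 p [0.5794 0.022  0.0247] d cm [-0.09 -0.18 -0.1 ] rot [ 0.     0.003 -0.008] open 0.267 F [-12.7  -0.7  11.4] q [-0.17  0.46  1.71 -0.    0.98 -0.13]
0.011538946 [ 0.58351647 -0.33715737  0.20582248]
t 18.33 p [0.5794 0.022  0.0247] d cm [-0.09 -0.18 -0.1 ] rot [ 0.     0.003 -0.008] open 0.266 F [-12.1  -0.5  10.3] q [-0.17  0.46  1.71 -0.    0.98 -0.13]
the job is handed in; nothing more can be done
None
```

The scraper is hanging by its eye on the stand's peg, let go. The square is gripped by its knob and pressed into the frame's inside corner. I handed the job in at 18.3 s, and it reports no verdict.

**Scraper:** it was seen hanging on the peg after release, and again in the last picture I viewed, at about 17 s. I took one more scene image before handing in but did not look at it. I only compared its depth with the earlier one, and that proves little, because the gripper had left the view in between.

**Square:**
- **Alignment:** by depth, its fence lies flush on bar_a within about 0.001 rad.
- **Force:** at hand-in the wrist read about −12 N along x and about 0 along y. That points to both bars sharing the push, roughly 8 N each. I did not see the face on bar_b directly.
- **Tilt:** the tool was upright to about 0.01 rad. The first press had tilted it by about 0.065 rad, so I backed off, straightened it and pressed again.

**What disagreed:** my estimates of the frame's turn ranged from −0.04 to −0.08 rad, and those of its corner differed by a few millimetres. I relied on contact and the flush check instead. The viewer's limit of 12 pictures refused a last close-up, so the final check of the corner is numeric only.

I saw no sign of the bystanders moving, but I did not measure them.

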